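Put the stacked lids back on the storage jars

ROBOT

A 6-joint arm with a two-finger parallel gripper is mounted at the origin on a cart in front of the work surface, level with it; the furniture and walls round the work are solid. World frame = base frame: x ahead of the robot, y to its left, z up, the work surface at z = 0. Lengths are in mm, angles in rad, forces in N, time in s.
With the tool pointing down it reaches from about 350 to 725 mm from the base axis. Payload 4.3 kg.
Tool frame: the origin (TCP) lies midway between the tips of the shut fingers; the grasp point (between the pads) lies 19 mm behind it; z points along the fingers, y is the line along which they close (so a half turn about z gives the same grasp; the last joint's range is limited). The gripper opens to 85 mm and grips with 20 to 120 N. Pads are 22 mm wide; open, the fingers measure 114 mm over their backs; the gripper's body (76 mm by 85 mm) begins 54 mm behind the grasp point. The pads swing forward as they close: fully open they stand 13 mm farther back than shut.
Start: joints at [1.036, 0.377, 0.081, 1.274, 0, 1.46], TCP at [236.991, 523.93, 231.329] pointing down, gripper open.
Joint ranges: [-2.72, 2.72], [-0.84, 1.66], [-1.02, 1.22], [-1.77, 2.12], [-1.37, 1.28], [-3.14, 3.14]. Speed limits (rad/s): [2.57, 2.57, 3.14, 3.14, 3.14, 3.14].

INTERFACE

Orientations are given as a unit quaternion [w, x, y, z].
In Python, from rig import arm gives the robot as it stands.
- The arm moves only by the tool drive_tool, never from a script. Its argument "plan" is text: rows parted by semicolons, each of 7 numbers parted by spaces: the shift along the tool's x, y, z each as a share of 0.1 m, from -1 to 1, then the turn, a rotation vector about the tool's x, y, z each as a share of 180 degrees, from -1 to 1, then the opening, from 0 (shut) to 1 (fully open). In form: x y z wx wy wz fingers; .... A call has 1 to 10 rows; each row is the pose to reach, as a shift and turn from the pose commanded when the call began, along the tool's axes at that moment, turning the shorter way round; what a row does not reach only later rows make up. A row lasts 1/8 s, in which the tool goes at most 62.5 mm and 10.7 degrees, less where a joint would pass 70% of its speed; a pose out of reach is approached as far as the arm can. A call with a number of a shift or a turn outside -1 to 1 is refused whole. A call with a gripper value outside its range is refused whole. The fingers move at their own pace and stop on an object; "force" is the grip in N (left out, the last holds). Time passes only in rows, so rows that repeat a pose let the fingers close. It gives the time, the measured TCP pose, the force, the opening and the grip force at its end, in the units of the state.
- arm.get_state(): the state, without advancing time (a new reading comes with each control period).
- arm.get_image(name): name is "side" or "top"; returns a dict with "frame" (384x512x3 uint8, red, green, blue), "z_map" (384x512 float32, mm along the optical axis (not along the pixel's ray), 0 where there is no reading), "fx", "fy", "cx", "cy" (pixels), "world_to_cam" (4x4, takes a point from world to camera coordinates). Camera axes: x right, y up, looking along -z (the intrinsics and any distortion apply to the point x, -y, -z); pixel columns grow to the right and rows downward; lengths in mm; the calibration is good to about 2 mm. A picture is of the moment at which its call begins.
- arm.sign_off(): hands the job in; it is judged then, once.
The state is a dict: "t": time; "q": joint angles; "qd": joint speeds; "joint_torque": joint torques, N m; "tcp_pos": TCP position; "orientation": TCP orientation; "force": force on the tool from outside, world axes, zero at the start; "ft_torque": the same for the moment, N m; "gripper_width": opening from 0.0 (shut) to 1.0 (fully open); "grasp_force": force on a finger pad.
Only numpy, scipy, OpenCV 4.12 (cv2) and the standard library are available. Lean on these libraries where they do the work, as an engineer would, in place of code of your own. Each camera call takes 0.05 s, during which the arm holds its last target. There are 200 camera calls.

TASK

The wooden lids of the four white storage jars are standing in one stack. Take the stack apart and close each jar with its own lid, largest lid on the largest jar and so on by size, lying flat on the rim right way up with the plug in the opening; leave the jars standing where they are.

Things in the scene. Friction and masses are not known exactly. Their poses are not given: they have to be found in the camera images.
- lid_xl_center (a point): The largest of four round wooden lids, stacked largest at the bottom, smallest on top: a flat pale disc with brown rim, 69 mm across, 18 mm thick, with a plug below it 5 mm deep and 44 mm across (40 at its foot). The plug rests on the lid or worktop below, with a 5 mm gap under the disc's edge. Point: centre of the disc, 9 mm below its top, 14 mm above the plug's foot; z up. About 79 g.
- jar_xl_mouth (a point): The largest of four low, open, white stoneware jars: 67 mm across outside, 46 mm high, opening 55 mm across, standing loose on the worktop, 600 g. The 69 mm lid is its own: the disc lies on the rim, 1 mm proud all round, plug in the opening. Point: centre of the mouth at rim height, 46 mm above the jar's underside; z up.
- lid_l_center (a point): The second largest of four round wooden lids, stacked largest at the bottom, smallest on top: a flat pale disc with brown rim, 60 mm across, 18 mm thick, with a plug below it 5 mm deep and 35 mm across (31 at its foot). The plug rests on the lid or worktop below, with a 5 mm gap under the disc's edge. Point: centre of the disc, 9 mm below its top, 14 mm above the plug's foot; z up. About 60 g.
- jar_l_mouth (a point): The second largest of four low, open, white stoneware jars: 58 mm across outside, 46 mm high, opening 46 mm across, standing loose on the worktop, 550 g. The 60 mm lid is its own: the disc lies on the rim, 1 mm proud all round, plug in the opening. Point: centre of the mouth at rim height, 46 mm above the jar's underside; z up.
- lid_m_center (a point): The second smallest of four round wooden lids, stacked largest at the bottom, smallest on top: a flat pale disc with brown rim, 51 mm across, 18 mm thick, with a plug below it 5 mm deep and 26 mm across (22 at its foot). The plug rests on the lid or worktop below, with a 5 mm gap under the disc's edge. Point: centre of the disc, 9 mm below its top, 14 mm above the plug's foot; z up. About 43 g.
- jar_m_mouth (a point): The second smallest of four low, open, white stoneware jars: 49 mm across outside, 46 mm high, opening 37 mm across, standing loose on the worktop, 500 g. The 51 mm lid is its own: the disc lies on the rim, 1 mm proud all round, plug in the opening. Point: centre of the mouth at rim height, 46 mm above the jar's underside; z up.
- lid_s_center (a point): The smallest of four round wooden lids, stacked largest at the bottom, smallest on top: a flat pale disc with brown rim, 42 mm across, 18 mm thick, with a plug below it 5 mm deep and 17 mm across (13 at its foot). The plug rests on the lid or worktop below, with a 5 mm gap under the disc's edge. Point: centre of the disc, 9 mm below its top, 14 mm above the plug's foot; z up. About 29 g.
- jar_s_mouth (a point): The smallest of four low, open, white stoneware jars: 40 mm across outside, 46 mm high, opening 28 mm across, standing loose on the worktop, 450 g. The 42 mm lid is its own: the disc lies on the rim, 1 mm proud all round, plug in the opening. Point: centre of the mouth at rim height, 46 mm above the jar's underside; z up.
There are look-alikes about, which are no part of the job. Leave any black or turquoise look-alike of the part that bears jar_s_mouth alone.

How it is judged:
By the outcome, as a careful person would: the job done as asked, in the order asked, and still so for the second after the job is handed in, with the robot touching nothing.
It also fails if it takes over 120 s, if anything falls off the work surface, if the arm or the gripper's body presses on something with over 40 N, if the wrist force passes 120 N, or if a joint passes its speed limit or range.

## Working session

There is one attempt and no reset: what is moved stays moved. The work goes in short steps, Python scripts to look and compute and a tool call to move; the robot and the scene stay as the last step left them, time stands still between calls to the robot, and variables do not carry over. Pictures are saved under pics/ and viewed, at most 14 in all, crops included, and the job is handed in when it is done.

Besides the shell and the picture viewer there is one more tool, called after "Request:" as name(argument=value, ...), one argument or row to a line, values as JSON. drive_tool: Moves the arm, as the interface text tells. Its arguments: {"type":"object","properties":{"plan":{"type":"string"},"force":{"type":"number"}},"required":["plan"]}

```bash
mkdir -p pics; ls; python3 - <<'E'
from rig import arm
import cv2,numpy as np
for n in("side","top"):
    d=arm.get_image(n); cv2.imwrite(f"pics/{n}0.png",d["frame"][:,:,::-1]); np.savez(f"{n}0.npz",**d)
    print(n,d["fx"],d["fy"],d["cx"],d["cy"],d["world_to_cam"].round(3).tolist(),[k for k in d])
s=arm.get_state();print(s)
E
```

```text
pics
side 421.8493124857798 421.8493124857798 255.63672558682876 194.50176181951812 [[0.974, -0.225, 0.006, -415.129], [0.115, 0.522, 0.845, -146.042], [-0.193, -0.822, 0.535, -1032.69], [0.0, 0.0, 0.0, 1.0]] ['frame', 'z_map', 'fx', 'fy', 'cx', 'cy', 'world_to_cam']
top 398.87833764862347 398.87833764862347 253.74565943969466 191.3853240496538 [[-0.029, -0.999, -0.018, 31.702], [0.995, -0.03, 0.098, -419.252], [-0.098, -0.015, 0.995, -1027.515], [0.0, 0.0, 0.0, 1.0]] ['frame', 'z_map', 'fx', 'fy', 'cx', 'cy', 'world_to_cam']
{'t': 0.1, 'q': array([1.03571682e+00, 3.78018848e-01, 7.97596379e-02, 1.27441420e+00,
       1.11145780e-05, 1.46049350e+00]), 'qd': array([ 0.00073152, -0.0026855 ,  0.00320423, -0.00038429, -0.00101984,
       -0.00051554]), 'joint_torque': array([ 5.37476390e-04, -4.64694571e+01,  2.70581996e+01,  1.20803333e-02,
       -1.87608930e-04,  1.66539303e-05]), 'tcp_pos': array([236.65452943, 523.3876978 , 230.43790705]), 'orientation': array([-3.02900549e-04,  2.10795086e-01,  9.77529821e-01, -8.88336291e-04]), 'force': array([ 0.77877051, -0.20727937, -1.19960778]), 'ft_torque': array([ 0.00572819, -0.00462584,  0.01334108]), 'grasp_force': 0.0, 'gripper_width': 1.0018578331574826}
```

View pics/side0.png

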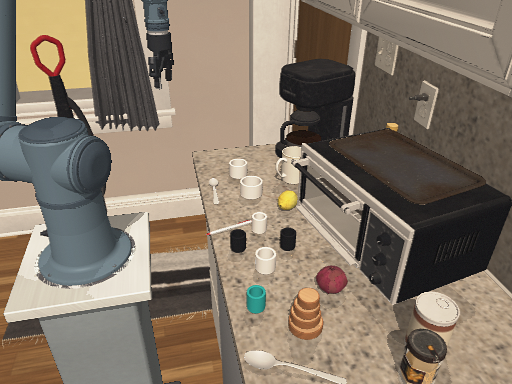

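View pics/top0.png

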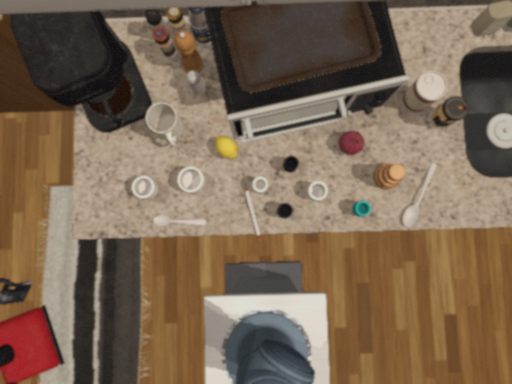

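The side view shows four white jars at (238,168), (251,187), (259,222) and (265,260), the lid stack at (306,312), and black and turquoise look-alikes. In the top view the jars are at (143,187), (190,180), (260,185) and (318,190), and the stack is at (388,175).

```bash
cat > h.py <<'E'
import numpy as np,cv2
from scipy.optimize import least_squares
def project(d,P):
    P=np.atleast_2d(P);c=P@d["world_to_cam"][:3,:3].T+d["world_to_cam"][:3,3]
    return np.c_[d["cx"]+d["fx"]*c[:,0]/-c[:,2], d["cy"]-d["fy"]*c[:,1]/-c[:,2]]
def atz(d,u,v,z):   # pixel ray met with plane z
    W=d["world_to_cam"];R=W[:3,:3];o=-R.T@W[:3,3]
    u=np.asarray(u,float);v=np.asarray(v,float)
    r=np.stack([(u-d["cx"])/d["fx"],-(v-d["cy"])/d["fy"],-np.ones_like(u)],-1)@R
    return o+r*((z-o[2])/r[...,2])[...,None]
def cloud(d):
    v,u=np.mgrid[:384,:512];Z=d["z_map"].astype(float)
    c=np.stack([(u-d["cx"])/d["fx"]*Z,-(v-d["cy"])/d["fy"]*Z,-Z],-1)
    return (c-d["world_to_cam"][:3,3])@d["world_to_cam"][:3,:3]
E
python3 - <<'E'
from h import *
t=dict(np.load("top0.npz"));s=dict(np.load("side0.npz"))
C={"top":cloud(t),"side":cloud(s)}
print("table z",np.median(C["top"][200:215,330:345,2]),C["top"][200:215,330:345,2].std(),np.median(C["side"][320:330,265:275,2]))
for n,d,pts in(("top",t,[(143,187),(190,180),(260,185),(318,190),(388,175)]),("side",s,[(238,168),(251,187),(259,222),(265,260),(306,312)])):
    P=C[n];f=d["frame"].astype(int)
    for u,v in pts:
        h=22; sub=P[v-h:v+h,u-h:u+h];fr=f[v-h:v+h,u-h:u+h]
        m=(sub[...,2]>25)&(sub[...,2]<120)
        if u not in(388,306): m&=(fr.min(-1)>130)
        k,l,st,ce=cv2.connectedComponentsWithStats(m.astype(np.uint8))
        b=l[h-8:h+8,h-8:h+8];b=np.bincount(b[b>0]).argmax();q=sub[l==b]
        print(n,(u,v),len(q),"min",q.min(0).round(),"max",q.max(0).round(),"mid",((q.min(0)+q.max(0))/2).round(1),"ext",np.ptp(q,0).round(1))
E
```

```text
table z -0.3605713493422508 2.0507022134025203 0.02230720933686599
top (143, 187) 228 min [410. 277.  25.] max [467. 334.  50.] mid [438.2 305.4  37.8] ext [56.8 56.6 25. ]
top (190, 180) 236 min [421. 150.  25.] max [487. 217.  51.] mid [454.3 183.2  37.9] ext [65.6 66.6 25.3]
top (260, 185) 114 min [416. -16.  27.] max [455.  23.  49.] mid [435.6   3.6  37.8] ext [38.4 38.7 22.3]
top (318, 190) 150 min [ 391. -166.   26.] max [ 440. -120.   50.] mid [ 415.6 -143.1   37.7] ext [48.8 46.7 24.2]
top (388, 175) 542 min [ 418. -352.   25.] max [ 484. -298.   96.] mid [ 450.8 -324.8   60.8] ext [65.7 54.3 71.4]
side (238, 168) 208 min [410. 273.  25.] max [465. 334.  48.] mid [437.8 303.7  36.6] ext [55.2 61.6 23. ]
side (251, 187) 286 min [421. 148.  25.] max [486. 217.  48.] mid [453.5 182.6  36.7] ext [65.4 69.2 22.9]
side (259, 222) 195 min [416. -19.  25.] max [454.  26.  50.] mid [435.    3.5  37.6] ext [38.4 45.1 25.3]
side (265, 260) 324 min [ 390. -171.   25.] max [ 439. -119.   49.] mid [ 414.4 -144.7   36.9] ext [48.7 51.8 23.6]
side (306, 312) 995 min [ 419. -359.   25.] max [ 482. -308.   95.] mid [ 450.8 -333.8   60.2] ext [63.  51.3 70.4]
```

```bash
python3 - <<'E'
from h import *
t=dict(np.load("top0.npz"));s=dict(np.load("side0.npz"))
a=cv2.resize(t["frame"][150:220,120:220,::-1],None,fx=4,fy=4,interpolation=cv2.INTER_CUBIC)
b=cv2.resize(t["frame"][150:220,240:340,::-1],None,fx=4,fy=4,interpolation=cv2.INTER_CUBIC)
c=cv2.resize(t["frame"][140:210,350:450,::-1],None,fx=4,fy=4,interpolation=cv2.INTER_CUBIC)
e=cv2.resize(s["frame"][270:340,265:365,::-1],None,fx=4,fy=4,interpolation=cv2.INTER_CUBIC)
cv2.imwrite("pics/z.png",np.vstack([np.hstack([a,b]),np.hstack([c,e])]))
E
```

```text
(no output)
```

View pics/z.png

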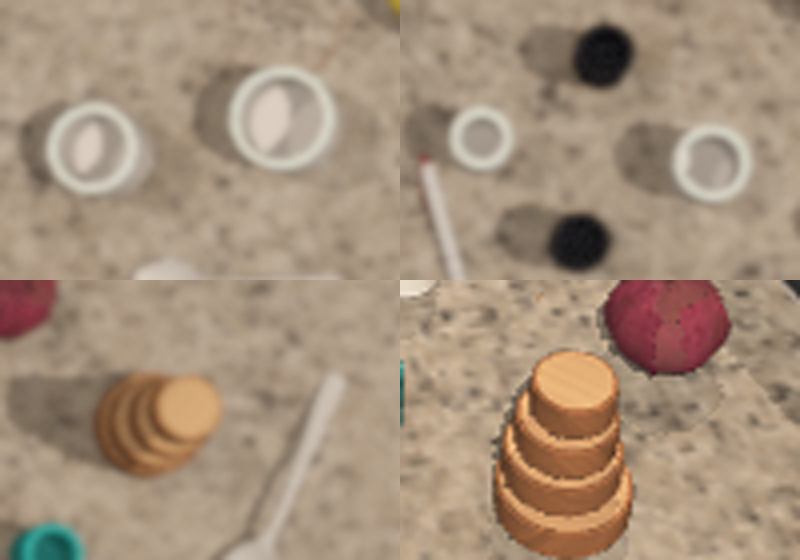

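The crops confirm the round white rims of the jars (L, XL, S and M from left to right) and show the four lids in an off-centre stack. Next I fit the lid axes.

```bash
cat >> h.py <<'E'
def fitaxis(P,z0,z1,R,c0,reach=15):
    q=P[(P[...,2]>z0)&(P[...,2]<z1)];r=np.hypot(*(q[:,:2]-c0).T);q=q[(r<R+reach)&(r>R-reach)]
    f=lambda c:np.hypot(q[:,0]-c[0],q[:,1]-c[1])-R
    o=least_squares(f,c0,loss="soft_l1",f_scale=1.5);return o.x.round(1),len(q),np.median(abs(o.fun)).round(2)
def top(P,z,c0,R):  # centroid of the points on a flat top
    m=(abs(P[...,2]-z)<6)&(np.hypot(P[...,0]-c0[0],P[...,1]-c0[1])<R+6);q=P[m];return q[:,:2].mean(0).round(1),q[:,2].mean().round(1),len(q)
E
python3 - <<'E'
from h import *
t=dict(np.load("top0.npz"));s=dict(np.load("side0.npz"))
S=cloud(s);T=cloud(t)
for k,(n,R) in enumerate((("xl",34.5),("l",30),("m",25.5),("s",21))):
    print(n,"wall",fitaxis(S,23*k+8,23*k+20,R,np.array([450,-328.])))
print("S top", top(S,92,np.array([450,-335]),25),top(T,92,np.array([450,-335]),25))
# top-view masks back-projected
for z in(92,): 
    for u,v,d,nm in((388+0,0,t,''),): pass
# jars: outer walls (side cam), rim ring (top cam)
for n,R,c in(("l",29,(438,305)),("xl",33.5,(454,183)),("s",20,(435,3.5)),("m",24.5,(415,-144))):
    c=np.array(c,float)
    q=S[(S[...,2]>12)&(S[...,2]<40)];r=np.hypot(*(q[:,:2]-c).T)
    ring=T[(abs(T[...,2]-46)<5)&(np.hypot(T[...,0]-c[0],T[...,1]-c[1])<R+8)]
    f=lambda x:np.hypot(ring[:,0]-x[0],ring[:,1]-x[1])-(R-3)
    print(n,"wall",fitaxis(S[...,:][S[...,1]<c[1]],12,40,R,c,5),"rim",least_squares(f,c,loss="soft_l1").x.round(1),len(ring))
# top-image crop coords from the enlarged picture
for nm,u,v,z in(("jl",120+92/4,150+148/4,46),("jxl",120+282/4,150+118/4,46),("js",240+82/4,150+138/4,46),("jm",240+312/4,150+163/4,46),("lid_s",350+188/4,140+127/4,92)):
    print(nm,atz(t,u-.5,v-.5,z).round(1))
print("lid_s side",atz(s,265+575/4,270+377/4,92).round(1))
E
```

```text
xl wall (array([ 451. , -330.3]), 147, np.float64(0.43))
l wall (array([ 449.7, -328.2]), 130, np.float64(0.51))
m wall (array([ 449.7, -329.9]), 117, np.float64(0.54))
s wall (array([ 451.2, -331.1]), 103, np.float64(0.47))
S top (array([ 449.7, -335. ]), np.float64(91.7), 314) (array([ 450.5, -330.9]), np.float64(91.7), 231)
l wall (array([437.6, 306.9]), 123, np.float64(1.09)) rim [438.5 305.2] 151
xl wall (array([453.7, 184.6]), 178, np.float64(1.06)) rim [454.3 182.9] 171
s wall (array([435.3,   4.6]), 128, np.float64(0.84)) rim [435.7   3.4] 99
m wall (array([ 415.3, -142.7]), 190, np.float64(0.76)) rim [ 415.5 -143.6] 127
jl [438.9 305.6  46. ]
jxl [454.6 182.5  46. ]
js [436.1   2.4  46. ]
jm [ 415.5 -144.1   46. ]
lid_s [ 451.9 -332.1   92. ]
lid_s side [ 557.9 -510.1   92. ]
```

Request:
drive_tool(
  plan="0 0 0.3 0 0 0.06 1; 0 0 0.3 0 0 0.114 1; 0 0 0.3 0 0 0.114 1; 0 0 0.3 0 0 0.114 1",
)

```text
t: 0.6
tcp_pos: [237.1, 524.0, 201.5]
orientation: [0.0, 0.38, 0.925, 0.0]
force: [-0.4, 0.6, 0.1]
gripper_width: 1.0
grasp_force: 0.0
```

Request:
drive_tool(
  plan="-1 0 0 0 0 0 1; -1 0 0 0 0 0 1; -1 0 0 0 0 0 1",
)

```text
t: 0.98
tcp_pos: [309.6, 452.2, 201.9]
orientation: [0.0, 0.383, 0.924, 0.0]
force: [-0.2, 0.9, -0.0]
gripper_width: 0.997
grasp_force: 0.0
```

Request:
drive_tool(
  plan="-1 0 0 0 0 0 1; -1 0 0 0 0 0 1; -1 0 0 0 0 0 1",
)

```text
t: 1.35
tcp_pos: [380.0, 382.3, 201.6]
orientation: [0.0, 0.382, 0.924, 0.0]
force: [0.2, 0.8, -0.0]
gripper_width: 1.002
grasp_force: 0.0
```

Request:
drive_tool(
  plan="-1 0 0 0 0 0 1; -1 0 0 0 0 0 1; -1 0 0 0 0 0 1",
)

```text
t: 1.72
tcp_pos: [450.5, 312.4, 201.4]
orientation: [0.0, 0.382, 0.924, 0.0]
force: [-0.6, 0.2, -0.1]
gripper_width: 1.0
grasp_force: 0.0
```

Request:
drive_tool(
  plan="-1 -1 0 0 0 0 1; -1 -1 0 0 0 0 1; -1 -1 0 0 0 0 1; -1 -1 0 0 0 0 1",
)

```text
t: 2.22
tcp_pos: [449.6, 171.8, 201.6]
orientation: [-0.0, 0.381, 0.924, 0.001]
force: [0.5, -0.0, 0.5]
gripper_width: 1.002
grasp_force: 0.0
```

Request:
drive_tool(
  plan="-1 -1 0 0 0 0 1; -1 -1 0 0 0 0 1; -1 -1 0 0 0 0 1; -1 -1 0 0 0 0 1",
)

```text
t: 2.72
tcp_pos: [450.8, 30.5, 201.4]
orientation: [-0.0, 0.381, 0.924, 0.001]
force: [-0.4, 0.4, -0.1]
gripper_width: 1.004
grasp_force: 0.0
```

Request:
drive_tool(
  plan="-1 -1 0 0 0 0 1; -1 -1 0 0 0 0 1; -1 -1 0 0 0 0 1; -1 -1 0 0 0 0 1",
)

```text
t: 3.22
tcp_pos: [451.3, -110.8, 201.2]
orientation: [-0.0, 0.381, 0.924, 0.001]
force: [0.8, -0.3, 0.9]
gripper_width: 0.997
grasp_force: 0.0
```

Request:
drive_tool(
  plan="-1 -1 0 0 0 0 1; -1 -1 0 0 0 0 1; -1 -1 0 0 0 0 1; -1 -1 0 0 0 0 1; -1 -1 0 0 0 0 1",
)

```text
t: 3.85
tcp_pos: [451.2, -250.8, 201.1]
orientation: [-0.001, 0.38, 0.925, 0.001]
force: [-0.7, 0.9, 0.8]
gripper_width: 1.003
grasp_force: 0.0
```

Request:
drive_tool(
  plan="-0.566 -0.566 0 0 0 0 1; -0.566 -0.566 0.6 0 0 0 1; -0.566 -0.566 0.6 0 0 0 1; -0.566 -0.566 0.6 0 0 0 1; -0.566 -0.566 0.6 0 0 0 1",
)

```text
t: 4.47
tcp_pos: [452.6, -333.0, 143.6]
orientation: [0.002, 0.381, 0.925, -0.0]
force: [0.8, 1.0, 0.1]
gripper_width: 1.002
grasp_force: 0.0
```

Request:
drive_tool(
  plan="0 0 0.4 0 0 0 1; 0 0 0.6 0 0 0 1; 0 0 0.70 0 0 0 1; 0 0 0.70 0 0 0 1; 0 0 0.7 0 0 0 0.7; 0 0 0.7 0 0 0 0.7",
  force=25,
)

```text
t: 5.22
tcp_pos: [451.9, -334.0, 72.4]
orientation: [0.001, 0.382, 0.924, -0.0]
force: [-0.3, 0.0, 0.6]
gripper_width: 0.695
grasp_force: 0.0
```

```bash
python3 - <<'E'
from rig import arm
import cv2
d=arm.get_image("side")
cv2.imwrite("pics/a1.png",cv2.resize(d["frame"][240:360,240:380,::-1],None,fx=5,fy=5,interpolation=cv2.INTER_CUBIC))
s=arm.get_state();print(s["tcp_pos"],s["q"],s["gripper_width"])
E
```

```text
[ 451.78779754 -333.87937982   72.16492287] [-7.49420753e-01  4.46693960e-01 -2.42372974e-01  8.80098508e-01
  1.18857117e-04  3.35360456e-02] 0.7004761339258727
```

View pics/a1.png

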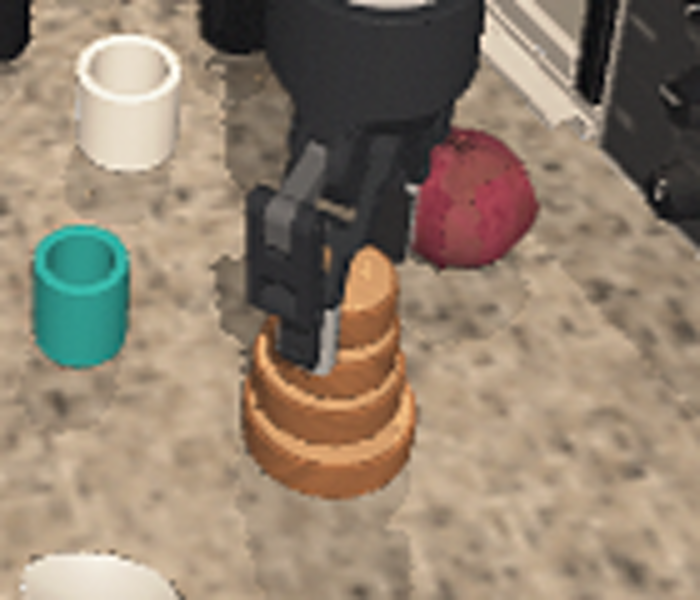

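The near finger stands beside lid S with its tip at about (318,370) in the crop; the turquoise jar is clear. I check the tip height against the calibration.

```bash
python3 - <<'E'
from h import *
s=dict(np.load("side0.npz"))
for z in(66,70,74,78,82):
    for off in (30,34): print(z,off,((project(s,[452-.707*off,-334-.707*off,z])-[240,240])*5).round())
print(((project(s,[[451,-331,92],[451+21,-331,92],[451-21,-331,92]])-[240,240])*5).round())
E
```

```text
66 30 [[305. 377.]]
66 34 [[301. 384.]]
70 30 [[306. 370.]]
70 34 [[301. 377.]]
74 30 [[307. 362.]]
74 34 [[302. 369.]]
78 30 [[307. 355.]]
78 34 [[303. 362.]]
82 30 [[308. 347.]]
82 34 [[303. 354.]]
[[341. 272.]
 [393. 263.]
 [288. 281.]]
```

Request:
drive_tool(
  plan="0.025 0.01 0.01 0 0 0 0.7; 0.025 0.01 0.01 0 0 0 0.3; 0.025 0.01 0.01 0 0 0 0.3; 0.025 0.01 0.01 0 0 0 0.3; 0.025 0.01 0.01 0 0 0 0.3; 0.025 0.01 0.01 0 0 0 0.3; 0.025 0.01 -0.1 0 0 0 0.3; 0.025 0.01 -0.5 0 0 0 0.3; 0.025 0.01 -0.5 0 0 0 0.3; 0.025 0.01 -0.5 0 0 0 0.3",
  force=25,
)

```text
t: 6.52
tcp_pos: [450.3, -331.0, 121.3]
orientation: [0.0, 0.382, 0.924, -0.0]
force: [0.3, 0.3, -1.2]
gripper_width: 0.48
grasp_force: 25.5
```

```bash
python3 - <<'E'
from rig import arm
from h import *
d=arm.get_image("side")
cv2.imwrite("pics/a2.png",cv2.resize(d["frame"][200:350,240:380,::-1],None,fx=4,fy=4,interpolation=cv2.INTER_CUBIC))
S=cloud(d)
for k,(n,R) in enumerate((("xl",34.5),("l",30),("m",25.5))):
    print(n,"wall",fitaxis(S,23*k+8,23*k+20,R,np.array([450,-328.])))
E
```

```text
xl wall (array([ 450.9, -330.3]), 143, np.float64(0.56))
l wall (array([ 449.6, -328.1]), 129, np.float64(0.52))
m wall (array([ 449.9, -329.9]), 123, np.float64(0.43))
```

View pics/a2.png

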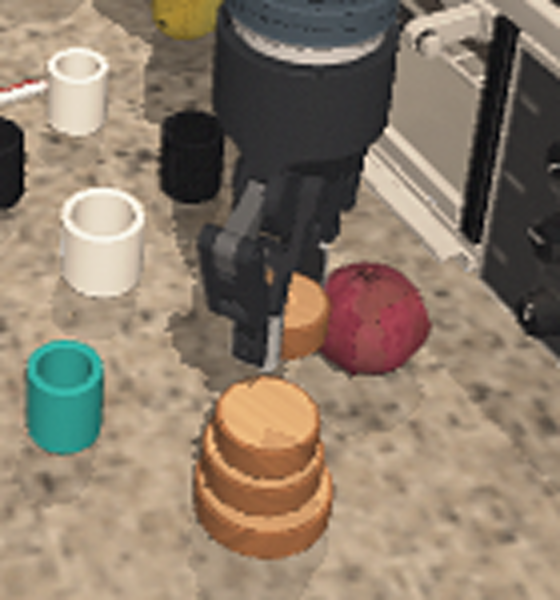

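Lid S is lifted straight between the pads at about (300,315), and the other three lids stand undisturbed.

Request:
drive_tool(
  plan="0.4 0.36 0 0 0 0 0.3; 0.83 0.76 0 0 0 0 0.3; 0.83 0.76 0 0 0 0 0.3; 0.83 0.76 0 0 0 0 0.3",
)

```text
t: 7.08
tcp_pos: [444.7, -218.4, 120.7]
orientation: [-0.0, 0.381, 0.924, -0.0]
force: [1.6, -1.4, -0.1]
gripper_width: 0.48
grasp_force: 25.5
```

Request:
drive_tool(
  plan="0.4 0.36 0 0 0 0 0.3; 0.83 0.76 0 0 0 0 0.3; 0.83 0.76 0 0 0 0 0.3; 0.83 0.76 0 0 0 0 0.3",
)

```text
t: 7.58
tcp_pos: [440.5, -107.4, 121.3]
orientation: [0.001, 0.382, 0.924, -0.0]
force: [1.3, -0.3, 0.5]
gripper_width: 0.482
grasp_force: 25.6
```

Request:
drive_tool(
  plan="0.4 0.36 0 0 0 0 0.3; 0.81 0.74 0 0 0 0 0.3; 0.81 0.74 0.2 0 0 0 0.3; 0.81 0.74 0.4 0 0 0 0.3; 0.81 0.74 0.4 0 0 0 0.3; 0.81 0.74 0.4 0 0 0 0.3",
)

```text
t: 8.32
tcp_pos: [435.4, 2.3, 81.8]
orientation: [0.0, 0.382, 0.924, 0.0]
force: [-0.4, -1.4, -0.5]
gripper_width: 0.48
grasp_force: 25.7
```

```bash
python3 - <<'E'
from rig import arm
from h import *
d=arm.get_image("side");S=cloud(d);s=arm.get_state();p=s["tcp_pos"];print(p,s["orientation"])
cv2.imwrite("pics/a3.png",cv2.resize(d["frame"][150:300,190:330,::-1],None,fx=4,fy=4,interpolation=cv2.INTER_CUBIC))
b=p[2]+2.8
print("lid",fitaxis(S,b+3,b+15,21,p[:2]),"jar",fitaxis(S[S[...,1]<4],10,40,20,np.array([435.6,3.3]),5))
E
```

```text
[435.56128288   2.47961276  82.03529337] [6.93725637e-04 3.82352349e-01 9.24016329e-01 1.52666086e-04]
lid (array([426.9,  -2.3]), 68, np.float64(2.55)) jar (array([435.6,   4.7]), 134, np.float64(0.64))
```

View pics/a3.png

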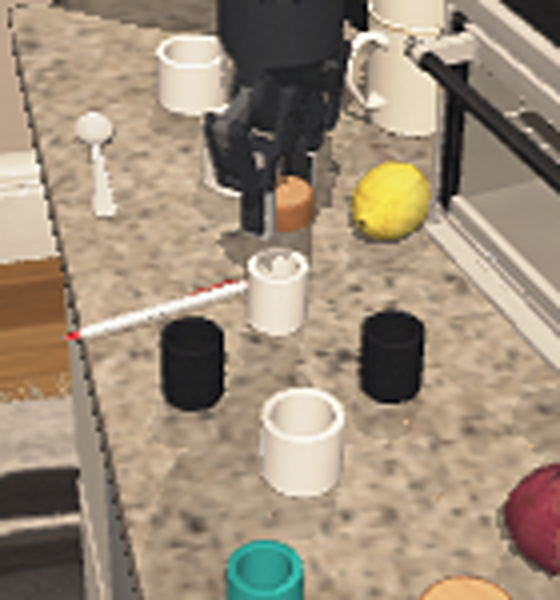

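Lid S hangs straight above the small jar, whose mouth is at (277,265) in the crop. I lower it and release.

Request:
drive_tool(
  plan="0.01 0.01 0.1 0 0 0 0.3; 0.01 0.01 0.25 0 0 0 0.3; 0.01 0.01 0.33 0 0 0 0.3; 0.01 0.01 0.37 0 0 0 0.3; 0.01 0.01 0.38 0 0 0 0.3; 0.01 0.01 0.385 0 0 0 0.3; 0.01 0.01 0.385 0 0 0 0.3",
)

```text
t: 9.25
tcp_pos: [434.8, 4.9, 43.1]
orientation: [0.0, 0.382, 0.924, 0.0]
force: [-0.5, 0.5, -0.3]
gripper_width: 0.481
grasp_force: 25.7
```

Request:
drive_tool(
  plan="0 0 0.01 0 0 0 0.3; 0 0 0.01 0 0 0 0.56; 0 0 0.01 0 0 0 0.56; 0 0 0.01 0 0 0 1; 0 0 0 0 0 0 1; 0 0 -0.4 0 0 0 1; 0 0 -0.8 0 0 0 1; 0 0 -0.8 0 0 0 1",
)

```text
t: 10.25
tcp_pos: [437.3, 4.5, 125.8]
orientation: [0.003, 0.382, 0.924, 0.001]
force: [1.5, 0.1, -0.8]
gripper_width: 1.002
grasp_force: 0.0
```

Request:
drive_tool(
  plan="-0.4 -0.36 0 0 0 0 1; -0.83 -0.76 0 0 0 0 1; -0.83 -0.76 0 0 0 0 1; -0.83 -0.76 0 0 0 0 1",
)

```text
t: 10.75
tcp_pos: [438.8, -107.0, 121.9]
orientation: [-0.001, 0.382, 0.924, 0.0]
force: [-0.1, 0.5, -0.2]
gripper_width: 1.002
grasp_force: 0.0
```

Request:
drive_tool(
  plan="-0.4 -0.36 0 0 0 0 1; -0.83 -0.76 0 0 0 0 1; -0.83 -0.76 0 0 0 0 1; -0.83 -0.76 0 0 0 0 1",
)

```text
t: 11.25
tcp_pos: [444.4, -218.1, 122.2]
orientation: [-0.001, 0.381, 0.925, 0.001]
force: [-0.9, 1.4, -0.1]
gripper_width: 1.0
grasp_force: 0.0
```

Request:
drive_tool(
  plan="-0.4 -0.36 0 0 0 0 1; -0.81 -0.74 0 0 0 0 1; -0.81 -0.74 0 0 0 0 1; -0.81 -0.74 0.3 0 0 0 1; -0.81 -0.74 0.3 0 0 0 1",
)

```text
t: 11.88
tcp_pos: [448.5, -325.4, 90.5]
orientation: [-0.003, 0.38, 0.925, 0.001]
force: [0.2, 0.0, -0.4]
gripper_width: 1.001
grasp_force: 0.0
```

```bash
python3 - <<'E'
from rig import arm
from h import *
d=arm.get_image("side");S=cloud(d);t=arm.get_image("top")
a=cv2.resize(d["frame"][190:290,220:310,::-1],None,fx=4,fy=4,interpolation=cv2.INTER_CUBIC)
b=cv2.resize(t["frame"][140:240,220:310,::-1],None,fx=4,fy=4,interpolation=cv2.INTER_CUBIC)
cv2.imwrite("pics/a4.png",np.hstack([a,b]))
print("lid",top(S,64,[435.6,3.5],21),top(cloud(t),64,[435.6,3.5],21));print(arm.get_state()["tcp_pos"])
E
```

```text
lid (array([435.5,  -0. ]), np.float64(63.6), 141) (array([436.8,   3.6]), np.float64(63.7), 213)
[ 450.0328445  -327.32758118   92.87100963]
```

View pics/a4.png

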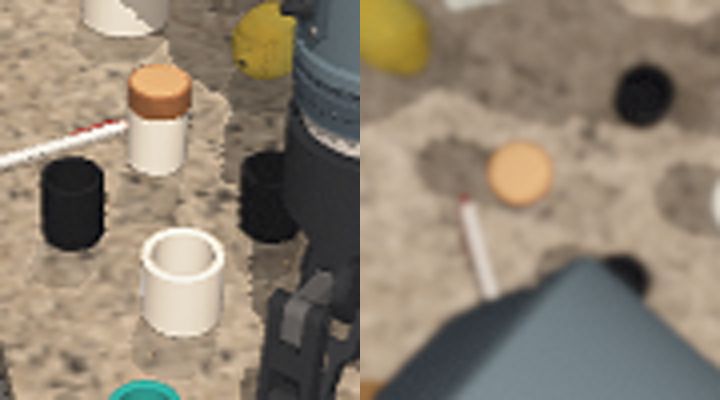

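Lid S sits flat on its jar: the top is at z≈63.7 (64 expected) and it is centred at (519,174) in the right crop. Next is lid M.

Request:
drive_tool(
  plan="-0.02 -0.02 0.1 0 0 0 1; -0.02 -0.02 0.3 0 0 0 1; -0.02 -0.02 0.45 0 0 0 1; -0.02 -0.02 0.45 0 0 0 1; -0.02 -0.02 0.45 0 0 0 0.8; -0.02 -0.02 0.45 0 0 0 0.8",
)

```text
t: 12.72
tcp_pos: [450.7, -332.9, 48.6]
orientation: [0.001, 0.382, 0.924, -0.0]
force: [-0.6, 0.4, 0.2]
gripper_width: 0.802
grasp_force: 0.0
```

Request:
drive_tool(
  plan="0.015 0.015 0.01 0 0 0 0.8; 0.015 0.015 0.01 0 0 0 0.4; 0.015 0.015 0.01 0 0 0 0.4; 0.015 0.015 0.01 0 0 0 0.4; 0.015 0.015 0.01 0 0 0 0.4; 0.015 0.015 0.01 0 0 0 0.4; 0.015 0.015 0.01 0 0 0 0.4; 0.015 0.015 -0.1 0 0 0 0.4; 0.015 0.015 -0.5 0 0 0 0.4; 0.015 0.015 -0.5 0 0 0 0.4",
)

```text
t: 13.98
tcp_pos: [452.1, -332.2, 101.0]
orientation: [0.003, 0.382, 0.924, -0.001]
force: [-0.2, -0.2, -0.1]
gripper_width: 0.589
grasp_force: 26.2
```

Request:
drive_tool(
  plan="0.4 0.27 0 0 0 0 0.4; 0.78 0.54 0 0 0 0 0.4; 0.78 0.54 0 0 0 0 0.4; 0.78 0.54 0 0 0 0 0.4",
)

```text
t: 14.48
tcp_pos: [433.1, -237.2, 97.6]
orientation: [0.0, 0.381, 0.924, -0.0]
force: [0.1, -0.1, -0.8]
gripper_width: 0.584
grasp_force: 26.3
```

Request:
drive_tool(
  plan="0.4 0.27 0 0 0 0 0.4; 0.78 0.54 0 0 0 0 0.4; 0.78 0.54 0 0 0 0 0.4; 0.78 0.54 0.15 0 0 0 0.4; 0.78 0.54 0.15 0 0 0 0.4; 0.78 0.54 0.15 0 0 0 0.4",
)

```text
t: 15.22
tcp_pos: [416.4, -144.8, 83.0]
orientation: [0.0, 0.382, 0.924, -0.0]
force: [-0.7, 0.3, -0.3]
gripper_width: 0.585
grasp_force: 26.3
```

```bash
python3 - <<'E'
from rig import arm
from h import *
d=arm.get_image("side");S=cloud(d)
cv2.imwrite("pics/a5.png",cv2.resize(d["frame"][200:350,210:360,::-1],None,fx=4,fy=4,interpolation=cv2.INTER_CUBIC))
s=arm.get_state();print(s["tcp_pos"],s["force"],s["gripper_width"])
for k,(n,R) in enumerate((("xl",34.5),("l",30))):
    print(n,"wall",fitaxis(S,23*k+8,23*k+20,R,np.array([450,-328.])))
E
```

```text
[ 416.41240767 -144.68494472   83.18382939] [-0.10208479 -0.44780457 -0.29551776] 0.5851126559683725
xl wall (array([ 450.9, -330.4]), 147, np.float64(0.46))
l wall (array([ 449.7, -328.4]), 135, np.float64(0.49))
```

View pics/a5.png

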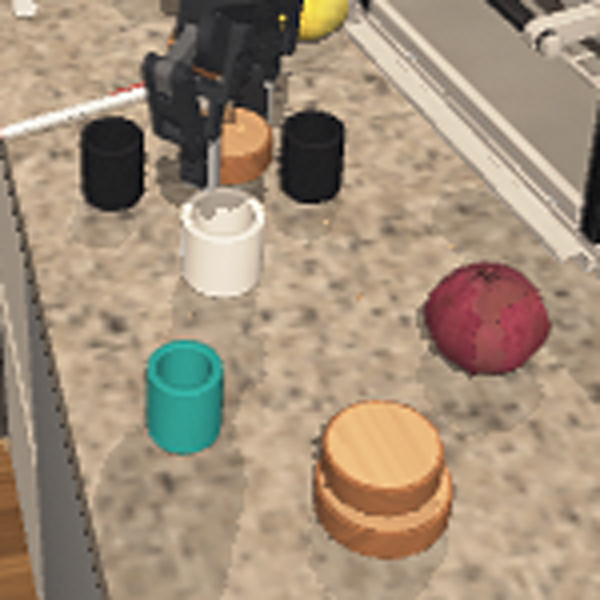

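Lid M is held level above the medium jar, whose mouth is at (222,215) in the crop. Lids L and XL are undisturbed.

Request:
drive_tool(
  plan="0.016 0 0.1 0 0 0 0.4; 0.016 0 0.25 0 0 0 0.4; 0.016 0 0.35 0 0 0 0.4; 0.016 0 0.39 0 0 0 0.4; 0.016 0 0.4 0 0 0 0.4; 0.016 0 0.405 0 0 0 0.4; 0.016 0 0.405 0 0 0 0.4",
)

```text
t: 16.15
tcp_pos: [414.8, -142.6, 42.5]
orientation: [0.0, 0.382, 0.924, -0.0]
force: [-1.2, -0.1, -0.1]
gripper_width: 0.584
grasp_force: 26.4
```

Request:
drive_tool(
  plan="0 0 0.01 0 0 0 0.4; 0 0 0.01 0 0 0 0.66; 0 0 0.01 0 0 0 0.66; 0 0 0.01 0 0 0 1; 0 0 0 0 0 0 1; 0 0 -0.4 0 0 0 1; 0 0 -0.6 0 0 0 1; 0 0 -0.6 0 0 0 1",
)

```text
t: 17.15
tcp_pos: [416.1, -143.2, 103.7]
orientation: [0.002, 0.382, 0.924, -0.0]
force: [-0.3, 0.1, 0.0]
gripper_width: 1.001
grasp_force: 0.0
```

Request:
drive_tool(
  plan="-0.4 -0.28 0 0 0 0 1; -0.77 -0.54 0 0 0 0 1; -0.77 -0.54 0 0 0 0 1; -0.77 -0.54 0 0 0 0 1",
)

```text
t: 17.65
tcp_pos: [430.0, -234.0, 101.0]
orientation: [-0.001, 0.382, 0.924, 0.001]
force: [-0.5, 0.8, 0.3]
gripper_width: 1.001
grasp_force: 0.0
```

Request:
drive_tool(
  plan="-0.4 -0.28 0 0 0 0 1; -0.77 -0.54 0 0 0 0 1; -0.77 -0.54 0 0 0 0 1; -0.77 -0.54 0.3 0 0 0 1; -0.77 -0.54 0.3 0 0 0 1; -0.77 -0.54 0.3 0 0 0 1",
)

```text
t: 18.4
tcp_pos: [447.3, -326.2, 72.6]
orientation: [-0.001, 0.381, 0.925, 0.0]
force: [0.8, -0.4, -0.2]
gripper_width: 0.997
grasp_force: 0.0
```

```bash
python3 - <<'E'
from rig import arm
from h import *
d=arm.get_image("side");S=cloud(d);t=arm.get_image("top")
a=cv2.resize(d["frame"][190:330,220:340,::-1],None,fx=3,fy=3,interpolation=cv2.INTER_CUBIC)
b=cv2.resize(t["frame"][120:260,240:360,::-1],None,fx=3,fy=3,interpolation=cv2.INTER_CUBIC)
cv2.imwrite("pics/a6.png",np.hstack([a,b]))
print("lid",top(S,64,[415.4,-143.5],25.5),top(cloud(t),64,[415.4,-143.5],25.5));print(arm.get_state()["tcp_pos"])
E
```

```text
lid (array([ 414.5, -146.2]), np.float64(63.9), 283) (array([ 415.3, -142. ]), np.float64(63.8), 317)
[ 448.11746966 -327.3780787    73.30075712]
```

View pics/a6.png

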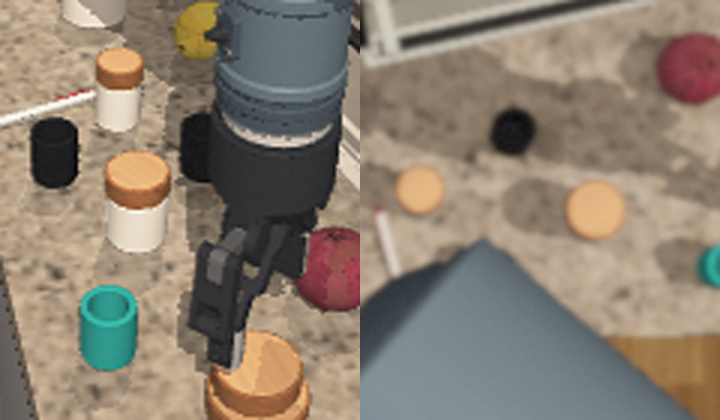

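Lid M is flat on its jar (top z≈63.8), at (137,180) in the left crop. Next is lid L.

Request:
drive_tool(
  plan="-0.025 0 0.1 0 0 0 1; -0.025 0 0.3 0 0 0 1; -0.025 0 0.45 0 0 0 1; -0.025 0 0.5 0 0 0 1; -0.025 0 0.5 0 0 0 0.9; -0.025 0 0.5 0 0 0 0.9",
)

```text
t: 19.25
tcp_pos: [449.8, -329.8, 22.8]
orientation: [0.001, 0.382, 0.924, -0.0]
force: [-0.2, -0.2, -0.2]
gripper_width: 0.902
grasp_force: 0.0
```

Request:
drive_tool(
  plan="0.01 0.01 -0.005 0 0 0 0.5; 0.01 0.01 -0.005 0 0 0 0.5; 0.01 0.01 -0.005 0 0 0 0.5; 0.01 0.01 -0.005 0 0 0 0.5; 0.01 0.01 -0.005 0 0 0 0.5; 0.01 0.01 -0.005 0 0 0 0.5; 0.01 0.01 -0.1 0 0 0 0.5; 0.01 0.01 -0.5 0 0 0 0.5; 0.01 0.01 -0.9 0 0 0 0.5; 0.01 0.01 -0.9 0 0 0 0.5",
)

```text
t: 20.5
tcp_pos: [451.5, -330.0, 116.0]
orientation: [0.003, 0.382, 0.924, -0.001]
force: [0.1, -1.1, -0.9]
gripper_width: 0.692
grasp_force: 27.3
```

Request:
drive_tool(
  plan="0.3 0.29 0 0 0 0 0.5; 0.6 0.58 0 0 0 0 0.5; 0.91 0.88 0 0 0 0 0.5; 0.91 0.88 0 0 0 0 0.5; 0.91 0.88 0 0 0 0 0.5",
)

```text
t: 21.12
tcp_pos: [446.8, -201.6, 111.8]
orientation: [-0.0, 0.381, 0.924, -0.0]
force: [0.6, -0.2, -0.8]
gripper_width: 0.69
grasp_force: 27.4
```

Request:
drive_tool(
  plan="0.3 0.29 0 0 0 0 0.5; 0.6 0.58 0 0 0 0 0.5; 0.91 0.88 0 0 0 0 0.5; 0.91 0.88 0 0 0 0 0.5",
)

```text
t: 21.62
tcp_pos: [444.2, -73.8, 112.0]
orientation: [-0.0, 0.38, 0.925, 0.0]
force: [1.3, -0.1, -0.4]
gripper_width: 0.693
grasp_force: 27.4
```

Request:
drive_tool(
  plan="0.3 0.29 0 0 0 0 0.5; 0.6 0.58 0 0 0 0 0.5; 0.91 0.88 0 0 0 0 0.5; 0.91 0.88 0 0 0 0 0.5",
)

```text
t: 22.12
tcp_pos: [442.8, 52.3, 112.2]
orientation: [0.0, 0.381, 0.925, 0.0]
force: [0.9, 0.0, -1.1]
gripper_width: 0.694
grasp_force: 27.5
```

Request:
drive_tool(
  plan="0.3 0.29 0 0 0 0 0.5; 0.6 0.58 0 0 0 0 0.5; 0.91 0.88 0 0 0 0 0.5; 0.91 0.88 0 0 0 0 0.5",
)

```text
t: 22.62
tcp_pos: [441.1, 178.7, 112.3]
orientation: [0.001, 0.381, 0.925, 0.0]
force: [-0.4, 0.0, -1.0]
gripper_width: 0.688
grasp_force: 27.5
```

Request:
drive_tool(
  plan="0.3 0.29 0 0 0 0 0.5; 0.6 0.58 0 0 0 0 0.5; 0.91 0.88 0 0 0 0 0.5; 0.91 0.88 0.3 0 0 0 0.5; 0.91 0.88 0.3 0 0 0 0.5; 0.91 0.88 0.3 0 0 0 0.5; 0.91 0.88 0.3 0 0 0 0.5",
)

```text
t: 23.5
tcp_pos: [438.4, 304.2, 83.4]
orientation: [0.001, 0.382, 0.924, 0.001]
force: [0.6, 0.2, 0.1]
gripper_width: 0.69
grasp_force: 27.6
```

```bash
python3 - <<'E'
from rig import arm
from h import *
d=arm.get_image("side");S=cloud(d)
a=cv2.resize(d["frame"][100:240,190:310,::-1],None,fx=3,fy=3,interpolation=cv2.INTER_CUBIC)
b=cv2.resize(d["frame"][240:380,240:360,::-1],None,fx=3,fy=3,interpolation=cv2.INTER_CUBIC)
cv2.imwrite("pics/a7.png",np.hstack([a,b]))
s=arm.get_state();print(s["tcp_pos"],s["orientation"],s["gripper_width"],s["q"])
print("xl",fitaxis(S,8,20,34.5,np.array([450,-328.])))
E
```

```text
[438.30123836 304.38407902  83.37737196] [6.24119115e-04 3.82178383e-01 9.24088103e-01 6.87658156e-04] 0.694351207181981 [ 4.88148762e-01  3.85560537e-01 -3.06684140e-01  8.76696349e-01
 -8.63405686e-05  1.27245400e+00]
xl (array([ 450.9, -330.5]), 140, np.float64(0.5))
```

View pics/a7.png

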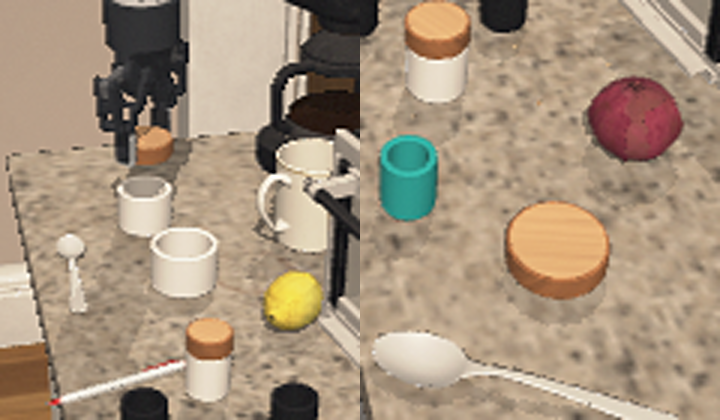

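Lid L hangs over its jar at (145,190) in the crop, and lid XL lies alone on the worktop.

Request:
drive_tool(
  plan="0.01 0.01 0.1 0 0 0 0.5; 0.01 0.01 0.25 0 0 0 0.5; 0.01 0.01 0.35 0 0 0 0.5; 0.01 0.01 0.4 0 0 0 0.5; 0.01 0.01 0.41 0 0 0 0.5; 0.01 0.01 0.42 0 0 0 0.5; 0.01 0.01 0.42 0 0 0 0.5",
)

```text
t: 24.42
tcp_pos: [436.5, 305.9, 41.6]
orientation: [-0.0, 0.381, 0.924, -0.0]
force: [-5.1, -3.2, 13.8]
gripper_width: 0.692
grasp_force: 28.9
```

Request:
drive_tool(
  plan="0 0 0.007 0 0 0 0.5; 0 0 0.007 0 0 0 0.76; 0 0 0.007 0 0 0 0.76; 0 0 0.007 0 0 0 1; 0 0 0 0 0 0 1; 0 0 -0.4 0 0 0 1; 0 0 -0.7 0 0 0 1; 0 0 -0.7 0 0 0 1",
)

```text
t: 25.42
tcp_pos: [439.3, 307.4, 112.8]
orientation: [0.002, 0.382, 0.924, 0.002]
force: [0.4, -0.1, -1.4]
gripper_width: 1.001
grasp_force: 0.0
```

Request:
drive_tool(
  plan="-0.3 -0.29 0 0 0 0 1; -0.6 -0.58 0 0 0 0 1; -0.915 -0.88 0 0 0 0 1; -0.915 -0.88 0 0 0 0 1",
)

```text
t: 25.92
tcp_pos: [438.9, 176.9, 109.1]
orientation: [-0.001, 0.383, 0.924, -0.001]
force: [-0.1, 0.4, 0.7]
gripper_width: 1.002
grasp_force: 0.0
```

Request:
drive_tool(
  plan="-0.3 -0.29 0 0 0 0 1; -0.6 -0.58 0 0 0 0 1; -0.915 -0.88 0 0 0 0 1; -0.915 -0.88 0 0 0 0 1",
)

```text
t: 26.42
tcp_pos: [442.7, 51.0, 109.6]
orientation: [-0.0, 0.383, 0.924, -0.0]
force: [0.9, 0.1, 0.2]
gripper_width: 1.0
grasp_force: 0.0
```

Request:
drive_tool(
  plan="-0.3 -0.29 0 0 0 0 1; -0.6 -0.58 0 0 0 0 1; -0.915 -0.88 0 0 0 0 1; -0.915 -0.88 0 0 0 0 1",
)

```text
t: 26.92
tcp_pos: [446.3, -75.5, 109.9]
orientation: [0.0, 0.383, 0.924, 0.0]
force: [0.5, -0.0, -0.7]
gripper_width: 1.002
grasp_force: 0.0
```

Request:
drive_tool(
  plan="-0.3 -0.29 0 0 0 0 1; -0.6 -0.58 0 0 0 0 1; -0.915 -0.88 0 0 0 0 1; -0.915 -0.88 0 0 0 0 1",
)

```text
t: 27.42
tcp_pos: [449.5, -202.2, 110.0]
orientation: [0.0, 0.382, 0.924, 0.0]
force: [-0.7, -0.4, 0.3]
gripper_width: 1.001
grasp_force: 0.0
```

Request:
drive_tool(
  plan="-0.3 -0.29 0 0 0 0 1; -0.6 -0.58 0 0 0 0 1; -0.915 -0.88 0 0 0 0 1; -0.915 -0.88 0.5 0 0 0 1; -0.915 -0.88 0.5 0 0 0 1; -0.915 -0.88 0.5 0 0 0 1; -0.915 -0.88 0.5 0 0 0 1",
)

```text
t: 28.3
tcp_pos: [452.6, -328.1, 62.0]
orientation: [0.001, 0.381, 0.925, -0.0]
force: [0.2, 0.2, -0.0]
gripper_width: 1.0
grasp_force: 0.0
```

```bash
python3 - <<'E'
from rig import arm
from h import *
d=arm.get_image("side");S=cloud(d);t=arm.get_image("top")
a=cv2.resize(d["frame"][120:240,190:290,::-1],None,fx=4,fy=4,interpolation=cv2.INTER_CUBIC)
b=cv2.resize(d["frame"][260:380,250:350,::-1],None,fx=4,fy=4,interpolation=cv2.INTER_CUBIC)
cv2.imwrite("pics/a8.png",np.hstack([a,b]))
print("lid",top(S,64,[438,305.5],30),top(cloud(t),64,[438,305.5],30));s=arm.get_state();print(s["tcp_pos"],s["orientation"])
E
```

```text
lid (array([435.7, 300.1]), np.float64(63.6), 155) (array([437.1, 304.7]), np.float64(64.0), 433)
[ 452.28712406 -328.55918092   61.8520252 ] [ 1.28259454e-03  3.81154920e-01  9.24510219e-01 -3.70059312e-04]
```

View pics/a8.png

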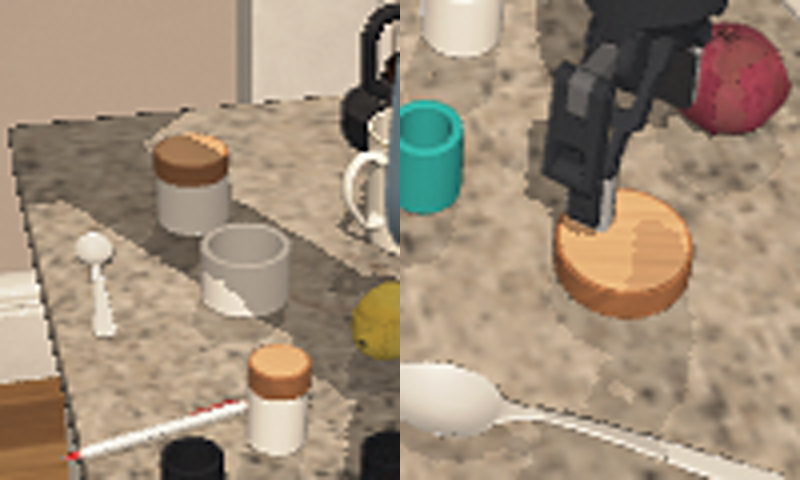

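Lid L is flat on its jar (top z≈63.8). The open gripper stands centred over lid XL at (622,250) in the crop, and the spoon is clear of it.

Request:
drive_tool(
  plan="-0.005 -0.02 0.2 0 0 0 1; -0.005 -0.02 0.4 0 0 0 1; -0.005 -0.02 0.55 0 0 0 1; -0.005 -0.02 0.61 0 0 0 1; -0.005 -0.02 0.61 0 0 0 1; -0.005 -0.02 0.61 0 0 0 1",
)

```text
t: 29.15
tcp_pos: [450.6, -330.6, -0.0]
orientation: [0.001, 0.382, 0.924, -0.0]
force: [-0.7, -0.2, 0.2]
gripper_width: 0.996
grasp_force: 0.0
```

Request:
drive_tool(
  plan="0 0 0 0 0 0 0.6; 0 0 0 0 0 0 0.6; 0 0 0 0 0 0 0.6; 0 0 0 0 0 0 0.6; 0 0 0 0 0 0 0.6; 0 0 0 0 0 0 0.6; 0 0 -0.1 0 0 0 0.6; 0 0 -0.5 0 0 0 0.6; 0 0 -1 0 0 0 0.6; 0 0 -1 0 0 0 0.6",
)

```text
t: 30.4
tcp_pos: [452.8, -332.6, 104.0]
orientation: [0.004, 0.382, 0.924, -0.001]
force: [0.2, 0.6, -0.5]
gripper_width: 0.8
grasp_force: 28.8
```

Request:
drive_tool(
  plan="0.3 0.305 0 0 0 0 0.6; 0.6 0.61 0 0 0 0 0.6; 0.9 0.915 0 0 0 0 0.6; 0.9 0.915 0 0 0 0 0.6; 0.9 0.915 0 0 0 0 0.6",
)

```text
t: 31.02
tcp_pos: [450.7, -202.0, 98.9]
orientation: [-0.0, 0.381, 0.924, -0.0]
force: [0.5, -0.5, -0.3]
gripper_width: 0.794
grasp_force: 28.8
```

Request:
drive_tool(
  plan="0.3 0.305 0 0 0 0 0.6; 0.6 0.61 0 0 0 0 0.6; 0.9 0.915 0 0 0 0 0.6; 0.9 0.915 0 0 0 0 0.6",
)

```text
t: 31.52
tcp_pos: [451.4, -72.3, 99.0]
orientation: [-0.0, 0.38, 0.925, 0.0]
force: [-0.1, -0.9, -1.0]
gripper_width: 0.798
grasp_force: 28.9
```

Request:
drive_tool(
  plan="0.3 0.305 0 0 0 0 0.6; 0.6 0.61 0 0 0 0 0.6; 0.9 0.915 0 0 0 0 0.6; 0.9 0.915 0 0 0 0 0.6",
)

```text
t: 32.02
tcp_pos: [453.1, 55.5, 99.3]
orientation: [0.0, 0.381, 0.925, 0.0]
force: [1.0, 0.1, -0.7]
gripper_width: 0.792
grasp_force: 28.9
```

Request:
drive_tool(
  plan="0.3 0.305 0 0 0 0 0.6; 0.6 0.61 0 0 0 0 0.6; 0.9 0.915 0 0 0 0 0.6; 0.9 0.915 0.2 0 0 0 0.6; 0.9 0.915 0.2 0 0 0 0.6; 0.9 0.915 0.2 0 0 0 0.6; 0.9 0.915 0.2 0 0 0 0.6",
)

```text
t: 32.9
tcp_pos: [454.0, 182.4, 80.0]
orientation: [0.001, 0.382, 0.924, 0.0]
force: [0.2, -0.2, -1.0]
gripper_width: 0.795
grasp_force: 29.0
```

```bash
python3 - <<'E'
from rig import arm
from h import *
d=arm.get_image("side");S=cloud(d)
cv2.imwrite("pics/a9.png",cv2.resize(d["frame"][100:240,190:310,::-1],None,fx=4,fy=4,interpolation=cv2.INTER_CUBIC))
s=arm.get_state();print(s["tcp_pos"],s["gripper_width"])
print("jar",fitaxis(S[S[...,1]<184],10,38,33.5,np.array([454.,183]),5))
E
```

```text
[453.89762015 182.57431295  79.94865031] 0.794058145947576
jar (array([453.9, 184.4]), 178, np.float64(1.05))
```

View pics/a9.png

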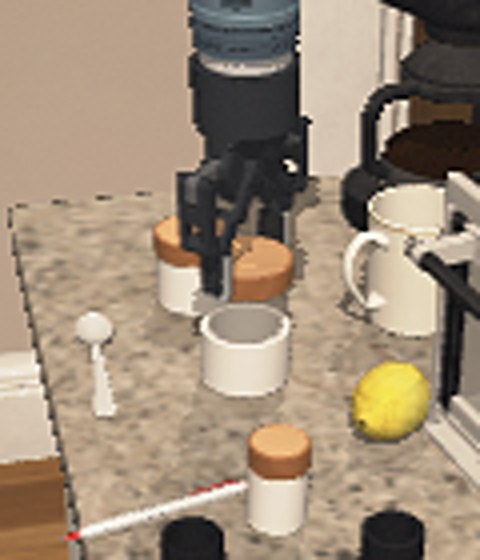

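Lid XL is level above its jar, whose mouth is at (246,325) in the crop.

Request:
drive_tool(
  plan="0.005 0.005 0.1 0 0 0 0.6; 0.005 0.005 0.22 0 0 0 0.6; 0.005 0.005 0.32 0 0 0 0.6; 0.005 0.005 0.36 0 0 0 0.6; 0.005 0.005 0.375 0 0 0 0.6; 0.005 0.005 0.385 0 0 0 0.6; 0.005 0.005 0.385 0 0 0 0.6",
)

```text
t: 33.83
tcp_pos: [453.3, 184.0, 41.2]
orientation: [0.0, 0.382, 0.924, 0.0]
force: [-1.8, -0.3, 0.5]
gripper_width: 0.796
grasp_force: 29.0
```

Request:
drive_tool(
  plan="0 0 0 0 0 0 0.6; 0 0 0 0 0 0 0.88; 0 0 0 0 0 0 0.88; 0 0 0 0 0 0 1; 0 0 0 0 0 0 1; 0 0 -0.4 0 0 0 1; 0 0 -0.9 0 0 0 1; 0 0 -0.9 0 0 0 1",
)

```text
t: 34.83
tcp_pos: [456.5, 184.8, 134.7]
orientation: [0.003, 0.382, 0.924, 0.003]
force: [0.3, -0.1, 0.1]
gripper_width: 0.997
grasp_force: 0.0
```

Request:
drive_tool(
  plan="-0.5 -0.5 -0.5 0 0 0 1; -1 -1 -0.8 0 0 0 1; -1 -1 -0.8 0 0 0 1; -1 -1 -0.8 0 0 0 1; -1 -1 -0.8 0 0 0 1; -1 -1 -0.8 0 0 0 1",
)

```text
t: 35.58
tcp_pos: [452.6, 43.4, 209.6]
orientation: [-0.001, 0.381, 0.925, -0.0]
force: [-0.6, 0.8, 0.5]
gripper_width: 0.996
grasp_force: 0.0
```

Request:
drive_tool(
  plan="-0.5 -0.5 0 0 0 0 1; -1 -1 0 0 0 0 1; -1 -1 0 0 0 0 1; -1 -1 0 0 0 0 1; -1 -1 0 0 0 0 1",
)

```text
t: 36.2
tcp_pos: [453.5, -97.3, 210.5]
orientation: [-0.001, 0.381, 0.925, 0.0]
force: [0.1, 0.7, 0.8]
gripper_width: 1.001
grasp_force: 0.0
```

```bash
python3 - <<'E'
from rig import arm
from h import *
d=arm.get_image("side");S=cloud(d);t=arm.get_image("top");T=cloud(t)
cv2.imwrite("pics/a10.png",np.hstack([cv2.resize(d["frame"][130:290,200:330,::-1],None,fx=3,fy=3),cv2.resize(t["frame"][130:290,120:250,::-1],None,fx=3,fy=3)]))
for n,R,c in(("l",30,(438.3,305.5)),("xl",34.5,(454.2,183)),("s",21,(435.6,3.3)),("m",25.5,(415.4,-143.5))):
    m=(abs(T[...,2]-64)<6)&(np.hypot(T[...,0]-c[0],T[...,1]-c[1])<R+6);q=T[m]
    if len(q)<50: print(n,"hidden",len(q));continue
    A=np.c_[q[:,:2]-c,np.ones(len(q))];pl=np.linalg.lstsq(A,q[:,2],rcond=None)[0]
    print(n,"top centre",top(T,64,c,R),"tilt",pl[:2].round(3))
s=arm.get_state();print(s["t"],s["tcp_pos"],s["force"])
E
```

```text
l top centre (array([437.2, 304.7]), np.float64(63.8), 436) tilt [0.002 0.013]
xl top centre (array([454.1, 182.7]), np.float64(63.9), 568) tilt [-0.001 -0.003]
s top centre (array([437. ,   3.7]), np.float64(63.5), 210) tilt [-0.009 -0.007]
m hidden 0
36.3 [453.67916977 -97.327174   210.65043157] [ 0.03321694 -0.41095841  0.30391345]
```

View pics/a10.png

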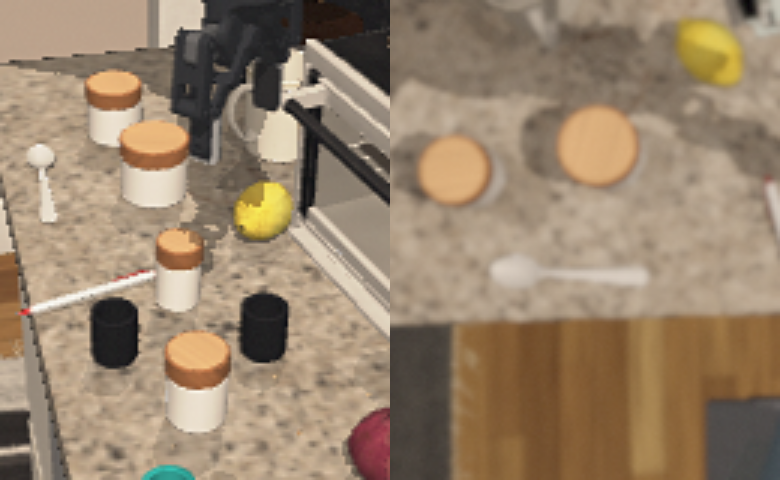

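All four jars are closed. Lids L, XL, S and M show flat at (113,90), (154,145), (180,248) and (197,358), and the arm is clear of everything.

```bash
python3 -c "
from rig import arm
print(arm.sign_off())"
```

```text
the job is handed in; nothing more can be done
None
```

All four jars are closed, each with its own lid lying flat, the jars are standing where they were, and the job was handed in at about 36 s on the robot's clock.

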